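# Open the photometer's sprung chamber lid

## Robot

A 6-joint arm with a two-finger parallel gripper is mounted at the origin on the work surface. World frame = base frame: x ahead of the robot, y to its left, z up, the work surface at z = 0. Lengths are in mm, angles in rad, forces in N, time in s.
With the tool pointing down it reaches from about 350 to 875 mm from the base axis. Payload 4.2 kg.
Tool frame: the origin (TCP) lies at the very end of the fingers, on their centre line; the grasp point (between the pads) lies 19 mm behind it; z points along the fingers, y is the direction in which the jaws open and shut (so a half turn about z gives the same grasp; the last joint's range is limited). The gripper opens to 85 mm and grips with 20 to 120 N. Pads are 22 mm wide; open, the fingers measure 114 mm over their backs; the gripper's body (76 mm by 85 mm) begins 54 mm behind the grasp point. The pads swing forward as they close: fully open they stand 13 mm farther back than shut.
Start: joints at [1.484, 0.385, 0.008, 0, -1.194, -0.259], TCP at [211.811, 587.993, 198.512] pointing down, gripper open.
Joint ranges: [-3.14, 3.14], [-1.21, 2.06], [-1.07, 1.41], [-3.16, 2.05], [-2.99, -0.16], [-3.1, 3.1]. Speed limits (rad/s): [2.79, 2.79, 3.14, 3.14, 3.14, 3.14].

## Interface

Orientations are given as a unit quaternion [x, y, z, w].
In Python, from bench import arm, optics, job gives the robot as it stands.
- The arm moves only by the tool send_rows, never from a script. Its argument "steps" is a list that holds one entry, the list of rows, each a list of 5 numbers: the shift along the tool's x, y, z in cm, then the turn about the tool's z in rad, then the opening, from 0 (shut) to 1 (fully open). A call has 1 to 10 rows; each row shifts and turns the pose as measured when the row begins, along the tool's axes as they then stand; what a row does not reach is not made up. A row lasts 1/12 s, in which the tool goes at most 41.7 mm and 7.16 degrees, less where a joint would pass 70% of its speed; a pose out of reach is approached as far as the arm can. A call with a gripper value outside its range is refused whole. The fingers move at their own pace and stop on an object; the grip force is fixed at half the most. Time passes only in rows, so rows that do not move let the fingers close. It gives the time, the measured TCP pose, the force and the opening at its end, in the units of the state.
- arm.read_state(): the state, without advancing time (a new reading comes with each control period).
- optics.get_image(name): name is "scene" or "top"; returns (picture, depth): 384x512x3 uint8, blue, green, red; 384x512 float32, mm along the optical axis (not along the pixel's ray), 0 where there is no reading.
- optics.get_calibration(name): a dict with "K" (3x3 intrinsics, pixels), "rvec" (rotation vector, rad) and "tvec" (3), from world to camera coordinates, as OpenCV has them. Camera axes: x right, y down, z forward; pixel columns grow to the right and rows downward; lengths in mm; the calibration is good to about 2 mm. A picture is of the moment at which its call begins. get_calibration takes no time and is no camera call.
- job.job_done(): hands the job in, once; it reports no verdict.
The state is a dict: "clock": time; "joints": joint angles; "joint_vel": joint speeds; "joint_efforts": joint torques, N m; "position": TCP position; "ee_rot": TCP orientation; "contact_force": force on the tool from outside, world axes, zero at the start; "wrist_torque": the same for the moment, N m; "gripper_width": finger opening in mm.
Only numpy, scipy, OpenCV 4.12 (cv2) and the standard library are available. Lean on these libraries where they do the work, as an engineer would, in place of code of your own. Each camera call takes 0.05 s, during which the arm holds its last target. There are 200 camera calls.

## Task

Get the bench photometer ready for loading: press its release tab down with a fingertip so that the sprung chamber lid pops up, then push the lid back until it stands fully open against its stop. Do not pick anything up, and leave the bottle, the beaker and the cuvette rack beside it alone.

Things in the scene. Friction and masses are not known exactly. Their poses are not given: they have to be found in the camera images.
- photometer: Low white bench instrument, 250 (x) x 190 (y) x 85 mm high, standing fixed on the bench, turned about the vertical up to 0.4 rad. Origin: centre of its underside. Its z is up; its own -x side is the front (keys and blank display on the front strip of the top; these do nothing). Going back along its +x on the top: front strip, release tab, chamber lid, hinge.
- tab_top (a point): Centre of the top face of the release tab, a grey key 28 (x) x 36 mm (y) standing 16 mm above the instrument's top in a low frame, on the centre line, 52 mm in front of the closed lid's front edge (centre to edge). Axes as the photometer's.
- tab (a joint): Travel of the release tab straight down, 0 (up) to 0.007 m (fully pressed). A spring returns it; it takes about 2 N to start and 5.5 N to press fully. From about 0.003 m it draws back the hook (a 20 mm wide catch between tab and lid) and frees the lid.
- lid_hinge (a point): Middle of the lid's hinge line, which runs along the photometer's y near its back, 92 mm above the bench. Axes as the photometer's. Fixed to the case.
- lid_edge (a point): Middle of the front edge of the grey lid (half-way through its thickness), 100 mm from the hinge line; moves with the lid. The lid is a plate 100 mm from hinge to edge, 84 mm wide, 12 mm thick, that lies closed over the sample well. Its axes turn with the lid: x from edge to hinge, y along the hinge.
- lid (a joint): Lid angle: 0 closed and level, 1.57 upright, 1.9 fully open (its stop, leaning back away from the front). When freed, a spring with a damped hinge raises it within about a second to about 1.0 rad, where it stays; the spring acts no farther. From there it must be pushed back (about 1 N at the edge; its front edge rises to 100 mm above the hinge when upright); past upright it slowly leans back to its stop and stays there, and if let go before upright it sinks back to about 1.0.
- reagent_bottle: Bystander: white plastic jar with a cap, 64 mm across, 130 mm high, standing loose beside the photometer. Origin: centre of its underside.
- beaker: Bystander: open glass beaker, 68 mm across, 85 mm high, standing loose. Origin: centre of its underside.
- cuvette_rack: Bystander: loose white rack 50 x 100 mm with four clear cuvettes in a row, 62 mm high. Origin: centre of its underside.

How it is judged (in metres and radians):
On the way, in this order (a step that is already met when the one before it is completed fails the run):
1. the release tab is pressed down while the lid is still down (value of joint tab above 0.002 m and value of joint lid below 0.5 rad).
2. the lid has sprung up (value of joint lid above 0.8 rad), for 0.1 s.
At the end, for the whole second after the job is handed in: The lid rests fully open (at least 1.75 of 1.9 rad, moving slower than 0.1 rad/s) and the release tab is up again (within 1 mm) (value of joint lid above 1.75 rad and velocity of joint lid below 0.1 rad/s and value of joint tab below 0.001 m); the robot touches nothing.
It fails at once if the reagent bottle is moved (20 mm) or tipped (distance of reagent_bottle from where it was at the start of the episode above 0.02 m or angle between reagent_bottle's own z axis and vertical above 0.3 rad).
It fails at once if the beaker is moved (20 mm) or tipped (distance of beaker from where it was at the start of the episode above 0.02 m or angle between beaker's own z axis and vertical above 0.3 rad).
It fails at once if the cuvette rack is moved (20 mm) or tipped (distance of cuvette_rack from where it was at the start of the episode above 0.02 m or angle between cuvette_rack's own z axis and vertical above 0.3 rad).
It also fails if it takes over 42 s, if anything falls off the work surface, if the arm or the gripper's body presses on something with over 40 N, if the wrist force passes 120 N, or if a joint passes its speed limit or range.

## Working session

There is one attempt and no reset: what is moved stays moved. The work goes in short steps, Python scripts to look and compute and a tool call to move; the robot and the scene stay as the last step left them, time stands still between calls to the robot, and variables do not carry over. Pictures are saved under pics/ and viewed, about 8 in all and at most 12, crops included, and the job is handed in when it is done.

Besides the shell and the picture viewer there is one more tool, called after "Emit:" as name([rows], argument=value, ...), one row to a line, values as JSON. send_rows: Moves the arm, as the interface text tells. Its arguments: {"type":"object","properties":{"steps":{"type":"array","items":{"type":"array","items":{"type":"array","items":{"type":"number"}}}}},"required":["steps"]}

```bash
mkdir -p pics; cat > h.py <<'E'
import numpy as np, cv2
from bench import arm, optics, job
def cal(n):
    c=optics.get_calibration(n); K=np.array(c["K"],float); R=cv2.Rodrigues(np.array(c["rvec"],float))[0]; t=np.array(c["tvec"],float).ravel()
    return K,R,t
def cloud(n,d):
    K,R,t=cal(n); v,u=np.mgrid[:d.shape[0],:d.shape[1]]
    p=np.stack([(u-K[0,2])/K[0,0]*d,(v-K[1,2])/K[1,1]*d,d],-1)
    return (p-t)@R
def plane(n,u,v,z):
    K,R,t=cal(n); r=R.T@np.linalg.solve(K,[u,v,1.]); o=-R.T@t
    return o+r*(z-o[2])/r[2]
E
python3 - <<'E'
from h import *
s=arm.read_state(); print(s)
for n in("scene","top"):
    im,d=optics.get_image(n); cv2.imwrite(f"pics/{n}0.png",im); np.save(f"{n}0.npy",d)
    K,R,t=cal(n); print(n,-R.T@t,R[2],K[0,0])
E
```

```text
{'clock': 0.0, 'joints': array([ 1.48360149e+00,  3.85544317e-01,  6.61617078e-03, -5.16380408e-04,
       -1.19399275e+00, -2.58562763e-01]), 'joint_vel': array([-0.00034728,  0.00122768, -0.00195181,  0.00021851,  0.00114127,
       -0.00065014]), 'joint_efforts': array([ 2.40539393e-04, -3.92290771e+01,  1.88395268e+01,  4.18603152e+00,
       -4.59156377e-03,  4.27269867e-06]), 'position': array([211.5975282 , 587.3885208 , 197.42269065]), 'ee_rot': array([ 9.85076667e-01, -1.72112677e-01, -1.48186218e-04,  1.07892352e-03]), 'contact_force': array([-0.36955007, -0.73825842,  0.19984118]), 'wrist_torque': array([ 0.06234583,  0.00782851, -0.02125423]), 'gripper_width': 85.22257070612329}
scene [1154.90670091  -69.79595053  996.39242334] [-0.54676942  0.08406313 -0.83305258] 471.1344898202515
top [ 410.54912276   16.10947645 1077.76143882] [ 0.15372938  0.00479415 -0.98810136] 428.230742342255
```

View pics/top0.png

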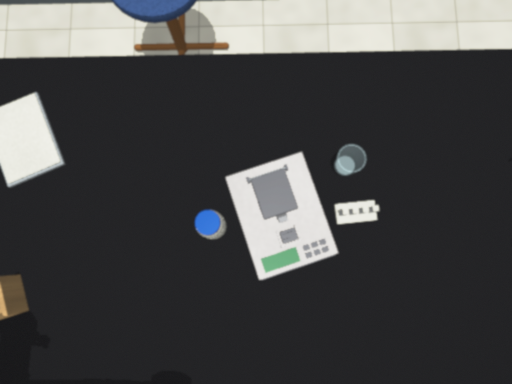

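View pics/scene0.png

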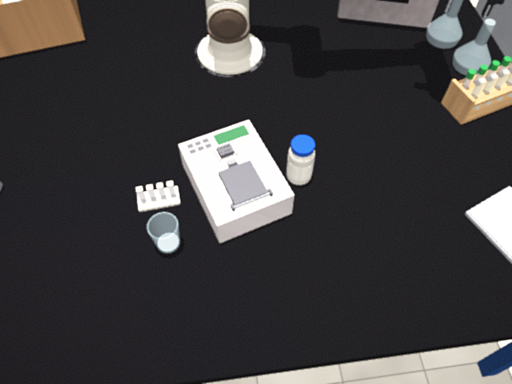

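The top view shows the tab at about (289,236), the lid from about (267,175) to (285,212), the bottle at (210,224), the beaker at (350,160) and the rack at (357,211). The scene view agrees, with the tab at (226,151) and the lid at (245,183). Next I'll measure these.

```bash
python3 - <<'E'
from h import *
im=cv2.imread("pics/top0.png"); d=np.load("top0.npy"); P=cloud("top",d)
hs=cv2.cvtColor(im,cv2.COLOR_BGR2HSV)
roi=np.zeros(d.shape,bool); roi[145:290,220:345]=1
# case top by height
m=roi&(d>0)&(P[...,2]>70)&(P[...,2]<125)
n,l,st,c=cv2.connectedComponentsWithStats(m.astype(np.uint8)); k=1+np.argmax(st[1:,4]); m=l==k
pts=P[m]; print("z pct",np.percentile(pts[:,2],[5,50,95]))
ys,xs=np.nonzero(m); W=np.array([plane("top",u,v,85)[:2] for u,v in zip(xs,ys)],np.float32)
r=cv2.minAreaRect(W); print("case",r)
(cx,cy),_,_=r; b=cv2.boxPoints(r); e=[b[1]-b[0],b[2]-b[1]]; e=max(e,key=np.linalg.norm); yaw=np.arctan2(e[1],e[0]); 
yaw=(yaw+np.pi/2)%np.pi-np.pi/2; print("yaw",yaw)
ax=np.array([np.cos(yaw),np.sin(yaw)]); ay=np.array([-ax[1],ax[0]])
# grey dark blobs
for name,z in(("top",92),("scene",92)):
    i2=cv2.imread(f"pics/{name}0.png"); g=i2.max(2)
    dk=((g<150)&(g>30)).astype(np.uint8)
    n,l,st,c=cv2.connectedComponentsWithStats(dk,connectivity=4)
    for j in range(1,n):
        if st[j,4]<12: continue
        p=plane(name,*c[j],z)[:2]; q=p-[cx,cy]; a,bb=q@ax,q@ay
        if abs(a)<125 and abs(bb)<95: print(name,c[j].round(1),st[j],"world",p.round(),"local",a.round(),bb.round())
for n_,u,v,z in(("bottle",208,222,130),("beaker",352,155,85),("rack",357,211,30)):
    p=plane("top",u,v,z)[:2]; q=p-[cx,cy]; print(n_,p.round(),"local",(q@ax).round(),(q@ay).round())
z=cv2.resize(im[145:285,220:345],None,fx=4.2,fy=4.2,interpolation=cv2.INTER_CUBIC); cv2.imwrite("pics/crop.png",z)
E
```

```text
z pct [ 83.32874988  86.81979039 101.13880324]Traceback (most recent call last):
  File "<stdin>", line 9, in <module>
  File "h.py", line 11, in plane
    K,R,t=cal(n); r=R.T@np.linalg.solve(K,[u,v,1.]); o=-R.T@t
          ~~~^^^
  File "h.py", line 4, in cal
    c=optics.get_calibration(n); K=np.array(c["K"],float); R=cv2.Rodrigues(np.array(c["rvec"],float))[0]; t=np.array(c["tvec"],float).ravel()
ValueError: time passes only in moves, steps and waits
```

Too many calibration calls in one script, so I'll cache the result.

```bash
sed -i 's/^def cal/import functools\n@functools.lru_cache(None)\ndef cal/' h.py; cat > m.py <<'E'
from h import *
im=cv2.imread("pics/top0.png"); d=np.load("top0.npy"); P=cloud("top",d)
roi=np.zeros(d.shape,bool); roi[145:290,220:345]=1
m=roi&(d>0)&(P[...,2]>70)&(P[...,2]<125)
n,l,st,c=cv2.connectedComponentsWithStats(m.astype(np.uint8)); k=1+np.argmax(st[1:,4]); m=l==k
ys,xs=np.nonzero(m); W=np.array([plane("top",u,v,85)[:2] for u,v in zip(xs,ys)],np.float32)
r=cv2.minAreaRect(W); print("case",r)
(cx,cy),_,_=r; b=cv2.boxPoints(r); e=[b[1]-b[0],b[2]-b[1]]; e=max(e,key=np.linalg.norm); yaw=np.arctan2(e[1],e[0]); 
yaw=(yaw+np.pi/2)%np.pi-np.pi/2; print("yaw",yaw)
ax=np.array([np.cos(yaw),np.sin(yaw)]); ay=np.array([-ax[1],ax[0]])
for name,z in(("top",95),("scene",95)):
    i2=cv2.imread(f"pics/{name}0.png"); g=i2.max(2)
    dk=((g<150)&(g>30)).astype(np.uint8)
    n,l,st,c=cv2.connectedComponentsWithStats(dk,connectivity=4)
    for j in range(1,n):
        if st[j,4]<12: continue
        p=plane(name,*c[j],z)[:2]; q=p-[cx,cy]; a,bb=q@ax,q@ay
        if abs(a)<125 and abs(bb)<95: print(name,c[j].round(1),st[j],"world",p.round(),"local",a.round(),bb.round())
for n_,u,v,z in(("bottle",208,222,130),("beaker",352,155,85),("rack",357,211,30)):
    p=plane("top",u,v,z)[:2]; q=p-[cx,cy]; print(n_,p.round(),"local",(q@ax).round(),(q@ay).round())
z=cv2.resize(im[145:285,220:345],None,fx=4.2,fy=4.2,interpolation=cv2.INTER_CUBIC); cv2.imwrite("pics/crop.png",z)
E
python3 m.py
```

```text
case ((504.06109619140625, -34.478729248046875), (252.08079528808594, 190.12728881835938), 17.601316452026367)
yaw 0.3072009
top [263.1 213. ] [     0      0    512    384 154821] world [508.   5.] local 16.0 37.0
top [273.6 192.9] [ 248  168   49   51 1422] world [554. -20.] local 52.0 -1.0
top [286.9 232. ] [280 229  15   8  50] world [463. -48.] local -43.0 -1.0
top [285.  238.3] [282 237   8   5  20] world [449. -43.] local -55.0 8.0
scene [243.  197.8] [     0      0    512    384 157129] world [596. -25.] local 91.0 -19.0
scene [226.6 154.3] [220 151  14   7  38] world [469. -50.] local -38.0 -4.0
scene [232.6 164.5] [229 163   8   4  17] world [501. -39.] local -4.0 -3.0
bottle [486. 128.] local 32.0 160.0
beaker [ 643. -208.] local 80.0 -208.0
rack [ 515. -226.] local -47.0 -186.0
```

View pics/crop.png

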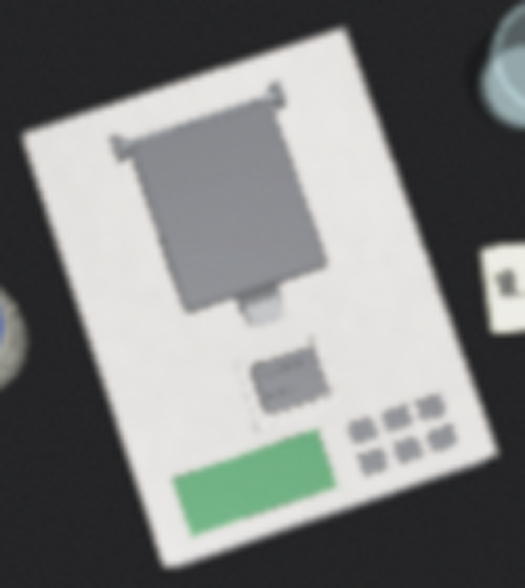

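Estimated tab world position is about (456,-50), with its top at 101 mm and yaw 0.307. I'll move above it with the fingers shut.

Emit:
send_rows([
  [[2.2,2.6,0,0,0],[2.2,2.6,0,0,0],[2.2,2.6,0,0,0],[2.2,2.6,0,0,0],[2.2,2.6,0,0,0],[2.2,2.6,0,0,0],[2.2,2.6,0,0,0],[2.2,2.6,0,0,0],[2.2,2.6,0,0,0],[2.2,2.6,0,0,0]],
])

```text
clock: 0.93
position: [330.9, 257.1, 191.8]
ee_rot: [0.986, -0.168, -0.001, 0.006]
contact_force: [0.7, 0.1, 0.2]
gripper_width: -0.0
```

Emit:
send_rows([
  [[2.2,2.6,0,0,0],[2.2,2.6,0,0,0],[2.2,2.6,0,0,0],[2.2,2.6,0,0,0],[2.2,2.6,0,0,0],[2.2,2.6,0,0,0],[2.2,2.6,0,0,0],[2.2,2.6,0,0,0],[2.2,2.6,0,0,0],[0,0,0,0,0]],
])

```text
clock: 1.77
position: [440.9, -49.6, 193.5]
ee_rot: [0.986, -0.169, -0.002, 0.006]
contact_force: [0.2, -0.3, -0.0]
gripper_width: -0.2
```

Emit:
send_rows([
  [[0,0,0,-0.11,0],[0,0,0,-0.11,0],[0,0,0,-0.11,0],[0,0,0,-0.11,0],[0,0,0,-0.11,0],[0,0,0,-0.1,0],[0,0,0,0,0]],
])

```text
clock: 2.35
position: [438.0, -52.2, 190.3]
ee_rot: [0.986, 0.166, -0.008, 0.004]
contact_force: [-0.6, 0.2, -0.6]
gripper_width: -0.3
```

```bash
cat > w.py <<'E'
from h import *
from scipy.spatial.transform import Rotation as Ro
s=arm.read_state(); R=Ro.from_quat(s["ee_rot"]).as_matrix(); p=s["position"]
ax=np.array([np.cos(.307),np.sin(.307),0])
tab=plane("top",289.3,235.5,101); ts=plane("scene",226,151.5,101)
mod=np.array([504,-34.5,101])-50*ax
print(s["clock"],p.round(1),"yaw",np.arctan2(R[1,0],R[0,0]).round(3),s["contact_force"].round(1),s["gripper_width"])
print("tab top/scene/model",tab.round(1),ts.round(1),mod.round(1))
print("tool delta to model cm",((mod-p)@R/10).round(2))
E
python3 w.py
```

```text
2.35 [438.  -52.2 190.3] yaw 0.333 [-0.6  0.2 -0.6] -0.3295390539846256
tab top/scene/model [454.8 -53.  101. ] [465.5 -50.8 101. ] [456.3 -49.6 101. ]
tool delta to model cm [1.97 0.3  8.9 ]
```

Emit:
send_rows([
  [[0.5,0.1,1.8,0,0],[0.5,0.1,1.8,0,0],[0.5,0.1,1.8,0,0],[0.5,0.1,1.5,0,0],[0,0,0,0,0],[0,0,0,0,0]],
])

```text
clock: 2.85
position: [457.6, -48.6, 119.3]
ee_rot: [0.987, 0.159, -0.007, 0.004]
contact_force: [-0.3, -0.3, -0.6]
gripper_width: -0.2
```

```bash
python3 w.py; python3 -c "
from h import *
a,_=optics.get_image('top'); b,_=optics.get_image('scene')
f=lambda i:cv2.resize(i,None,fx=4,fy=4,interpolation=cv2.INTER_CUBIC)
cv2.imwrite('pics/c2.png',np.hstack([f(a[150:290,225:325]),f(b[90:230,170:270])]))"
```

```text
2.85 [457.6 -48.6 119.3] yaw 0.319 [-0.3 -0.3 -0.6] -0.23003018324619842
tab top/scene/model [454.8 -53.  101. ] [465.5 -50.8 101. ] [456.3 -49.6 101. ]
tool delta to model cm [-0.12  0.05  1.83]
```

View pics/c2.png

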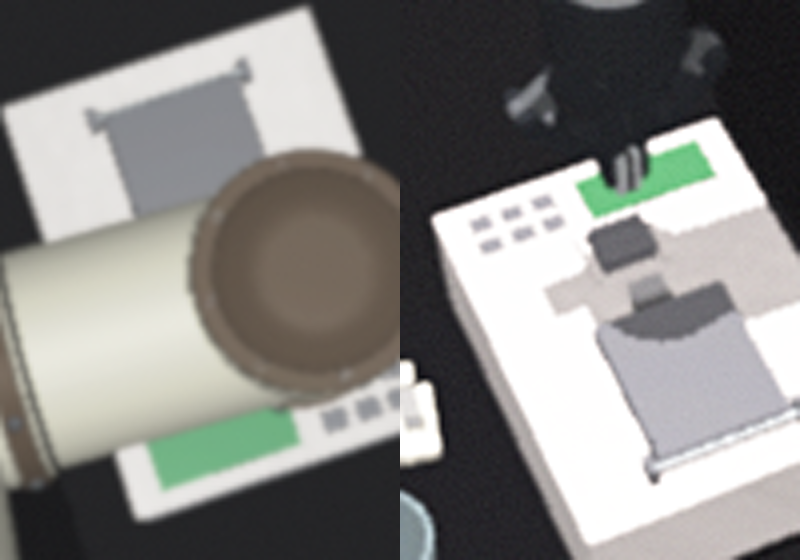

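```bash
python3 -c "
from h import *
K,R,t=cal('scene'); rv=cv2.Rodrigues(R)[0]
c,s=np.cos(.307),np.sin(.307)
L=lambda a,b,z:[504+a*c-b*s,-34.5+a*s+b*c,z]
pts=np.array([[457.6,-48.6,119.3],[457.6+10.5,-48.6+3.3,119.3],[457.6+10.5,-48.6+3.3,139.3],L(-64,18,101),L(-64,-18,101),L(-36,18,101),L(-36,-18,101),L(2,42,98),L(2,-42,98),L(102,42,98),L(102,-42,98),L(-125,95,85),L(-125,-95,85)],float)
q=cv2.projectPoints(pts,rv,t,K,None)[0][:,0]
print(((q-[170,90])*4).round(0))
im,d=optics.get_image('scene');P=cloud('scene',d)
m=(P[...,2]>110)&(d>0)&(abs(P[...,0]-457)<60)&(abs(P[...,1]+48)<40)
p=P[m];p=p[np.argsort(p[:,2])][:25];print(p.mean(0),p.min(0))
"
```

```text
[[225. 216.]
 [232. 230.]
 [231. 208.]
 [243. 207.]
 [188. 227.]
 [261. 241.]
 [206. 261.]
 [324. 276.]
 [193. 325.]
 [398. 405.]
 [262. 459.]
 [317. 115.]
 [ 35. 213.]]
[465.90214781 -46.20144638 161.57417992] [456.24940364 -62.76672965 156.36453569]
```

The fingertip appears higher in the picture than the model predicts. I'll lower a bit and look again before pressing.

Emit:
send_rows([
  [[0,0,0.7,0,0],[0,0,0.7,0,0],[0,0,0,0,0],[0,0,0,0,0]],
])

```text
clock: 3.33
position: [459.2, -48.3, 107.7]
ee_rot: [0.987, 0.159, -0.002, 0.004]
contact_force: [-0.3, 0.1, -0.1]
gripper_width: -0.2
```

```bash
python3 w.py; python3 -c "
from h import *
b,_=optics.get_image('scene')
cv2.imwrite('pics/c3.png',cv2.resize(b[110:180,190:270],None,fx=8,fy=8,interpolation=cv2.INTER_CUBIC))
K,R,t=cal('scene');s=arm.read_state();p=s['position'];print(((cv2.projectPoints(np.array([p,p+[0,0,20]]),cv2.Rodrigues(R)[0],t,K,None)[0][:,0]-[190,110])*8))"
```

```text
3.3333 [459.2 -48.3 107.7] yaw 0.319 [-0.3  0.1 -0.1] -0.19465811842813638
tab top/scene/model [454.8 -53.  101. ] [465.5 -50.8 101. ] [456.3 -49.6 101. ]
tool delta to model cm [-0.31  0.03  0.67]
[[293.20983687 300.5212348 ]
 [289.83166233 258.48805128]]
```

View pics/c3.png

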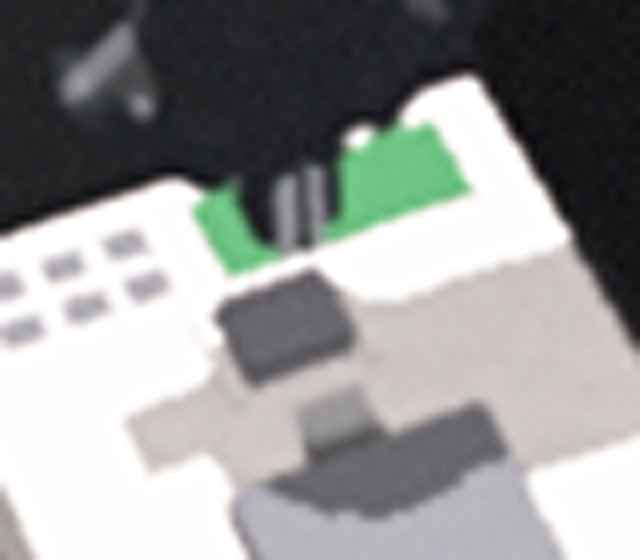

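```bash
python3 -c "
from h import *
b,d=optics.get_image('scene');P=cloud('scene',d)
for v in range(126,162,2): print(v,[(tuple(P[v,u].round().astype(int)) if d[v,u]>0 else None) for u in (222,225,227,229,231)])
"
```

```text
126 [(np.int64(481), np.int64(-55), np.int64(212)), (np.int64(478), np.int64(-49), np.int64(208)), (np.int64(460), np.int64(-44), np.int64(186)), (np.int64(472), np.int64(-40), np.int64(200)), (np.int64(467), np.int64(-35), np.int64(193))]
128 [(np.int64(476), np.int64(-56), np.int64(200)), (np.int64(473), np.int64(-49), np.int64(196)), (np.int64(467), np.int64(-44), np.int64(188)), (np.int64(470), np.int64(-40), np.int64(191)), (np.int64(469), np.int64(-35), np.int64(189))]
130 [(np.int64(473), np.int64(-56), np.int64(190)), (np.int64(473), np.int64(-49), np.int64(189)), (np.int64(463), np.int64(-44), np.int64(177)), (np.int64(471), np.int64(-40), np.int64(185)), (np.int64(470), np.int64(-36), np.int64(183))]
132 [(np.int64(474), np.int64(-56), np.int64(185)), (np.int64(472), np.int64(-50), np.int64(181)), (np.int64(470), np.int64(-45), np.int64(177)), (np.int64(468), np.int64(-40), np.int64(174)), (np.int64(463), np.int64(-36), np.int64(167))]
134 [(np.int64(470), np.int64(-57), np.int64(173)), (np.int64(472), np.int64(-50), np.int64(173)), (np.int64(470), np.int64(-45), np.int64(1
[... 2410 characters left out ...]
466), np.int64(-39), np.int64(90))]
156 [(np.int64(472), np.int64(-61), np.int64(94)), (np.int64(470), np.int64(-54), np.int64(90)), (np.int64(469), np.int64(-49), np.int64(88)), (np.int64(467), np.int64(-45), np.int64(84)), (np.int64(469), np.int64(-40), np.int64(85))]
158 [(np.int64(471), np.int64(-62), np.int64(85)), (np.int64(474), np.int64(-55), np.int64(87)), (np.int64(474), np.int64(-50), np.int64(86)), None, (np.int64(476), np.int64(-40), np.int64(87))]
160 [(np.int64(479), np.int64(-62), np.int64(87)), (np.int64(478), np.int64(-55), np.int64(85)), (np.int64(477), np.int64(-50), np.int64(83)), (np.int64(490), np.int64(-46), np.int64(98)), (np.int64(490), np.int64(-41), np.int64(98))]
```

The scene depth puts the finger's front face at x≈470, which agrees. The tip, though, ends near z≈141, about 33 mm above the reported TCP, and the tab top is at about 102 mm. I'll descend in stages and watch the force.

Emit:
send_rows([
  [[-0.1,0,1.2,0,0],[-0.1,0,1.2,0,0],[0,0,0,0,0],[0,0,0,0,0]],
])

```text
clock: 3.77
position: [458.7, -49.0, 84.7]
ee_rot: [0.987, 0.159, -0.0, 0.004]
contact_force: [0.2, 0.1, -0.1]
gripper_width: 0.1
```

Emit:
send_rows([
  [[0,0,0.4,0,0],[0,0,0,0,0],[0,0,0,0,0]],
])

```text
clock: 4.02
position: [459.8, -48.9, 81.7]
ee_rot: [0.987, 0.159, 0.001, 0.004]
contact_force: [-0.4, 0.0, 0.1]
gripper_width: 0.2
```

```bash
python3 w.py; python3 -c "
from h import *
b,d=optics.get_image('scene');P=cloud('scene',d)
for v in range(138,156,1): print(v,[(P[v,u].round().astype(int).tolist() if d[v,u]>0 else None) for u in (222,225,227,229)])
"
```

```text
4.0167 [459.8 -48.9  81.7] yaw 0.319 [-0.4  0.   0.1] 0.2471518562500357
tab top/scene/model [454.8 -53.  101. ] [465.5 -50.8 101. ] [456.3 -49.6 101. ]
tool delta to model cm [-0.35 -0.03 -1.93]
138 [[475, -58, 164], [475, -51, 163], [466, -46, 152], [470, -42, 156]]
139 [[476, -58, 162], [474, -51, 159], [469, -46, 152], [469, -42, 151]]
140 [[471, -58, 153], [473, -51, 154], [469, -46, 148], [470, -42, 149]]
141 [[470, -58, 147], [470, -51, 147], [470, -47, 145], [468, -42, 143]]
142 [[469, -58, 142], [473, -51, 146], [470, -47, 142], [470, -42, 141]]
143 [[471, -59, 142], [471, -52, 140], [470, -47, 138], [469, -42, 136]]
144 [[469, -59, 136], [473, -52, 139], [468, -47, 133], [469, -43, 133]]
145 [[469, -59, 132], [469, -52, 130], [472, -47, 134], [469, -43, 130]]
146 [[470, -59, 129], [471, -52, 130], [469, -48, 126], [468, -43, 124]]
147 [[455, -59, 106], [471, -52, 125], [471, -48, 125], [466, -43, 118]]
148 [[455, -59, 102], [471, -53, 122], [471, -48, 121], [457, -43, 103]]
149 [[454, -60, 97], [459, -53, 103], [457, -48, 100], [461, -43, 104]]
150 [[463, -60, 105], [463, -53, 104], [462, -48, 102], [462, -43, 102]]
151 [[462, -60, 100], [464, -53, 101], [464, -48, 100], [465, -44, 101]]
152 [[468, -60, 104], [468, -53, 103], [468, -49, 101], [467, -44, 100]]
153 [[471, -61, 104], [470, -54, 101], [471, -49, 101], [468, -44, 97]]
154 [[473, -61, 102], [473, -54, 101], [470, -49, 97], [466, -44, 91]]
155 [[478, -61, 105], [469, -54, 92], [470, -49, 92], [468, -44, 89]]
```

Emit:
send_rows([
  [[-0.2,0,0.9,0,0],[0,0,0,0,0],[0,0,0.3,0,0],[0,0,0,0,0]],
])

```text
clock: 4.4
position: [459.3, -49.4, 71.0]
ee_rot: [0.987, 0.159, 0.002, 0.004]
contact_force: [-0.3, -0.2, -0.2]
gripper_width: 0.3
```

Emit:
send_rows([
  [[0,0,0.3,0,0],[0,0,0,0,0],[0,0,0,0,0]],
])

```text
clock: 4.65
position: [460.4, -49.3, 68.7]
ee_rot: [0.987, 0.159, 0.003, 0.004]
contact_force: [0.7, 0.4, 0.1]
gripper_width: -0.3
```

Emit:
send_rows([
  [[0,0,0.3,0,0],[0,0,0,0,0],[0,0,0,0,0]],
])

```text
clock: 4.9
position: [460.6, -49.2, 66.1]
ee_rot: [0.987, 0.16, 0.004, 0.004]
contact_force: [-1.1, 0.2, 1.0]
gripper_width: -0.1
```

Emit:
send_rows([
  [[-0.3,0,0.3,0,0],[0,0,0,0,0],[0,0,0,0,0]],
])

```text
clock: 5.15
position: [459.7, -49.8, 64.2]
ee_rot: [0.987, 0.16, 0.006, 0.004]
contact_force: [0.2, 0.9, 3.3]
gripper_width: -0.1
```

Emit:
send_rows([
  [[0,0,0.3,0,0],[0,0,0,0,0],[0,0,0,0,0]],
])

```text
clock: 5.4
position: [459.8, -49.8, 61.9]
ee_rot: [0.987, 0.16, 0.006, 0.004]
contact_force: [-1.0, 1.1, 4.6]
gripper_width: -0.0
```

Emit:
send_rows([
  [[0,0,0.2,0,0],[0,0,0,0,0],[0,0,0,0,0],[0,0,0,0,0],[0,0,0,0,0],[0,0,0,0,0]],
])

```text
clock: 5.9
position: [459.8, -49.9, 62.7]
ee_rot: [0.987, 0.161, 0.006, 0.005]
contact_force: [-0.9, 0.3, 4.9]
gripper_width: -0.3
```

```bash
python3 w.py; python3 -c "
from h import *
b,d=optics.get_image('scene')
cv2.imwrite('pics/c4.png',cv2.resize(b[70:250,130:330],None,fx=3,fy=3,interpolation=cv2.INTER_CUBIC))"
```

```text
5.9 [459.8 -49.9  62.7] yaw 0.323 [-0.9  0.3  4.9] -0.2936641174900796
tab top/scene/model [454.8 -53.  101. ] [465.5 -50.8 101. ] [456.3 -49.6 101. ]
tool delta to model cm [-0.28 -0.09 -3.84]
```

View pics/c4.png

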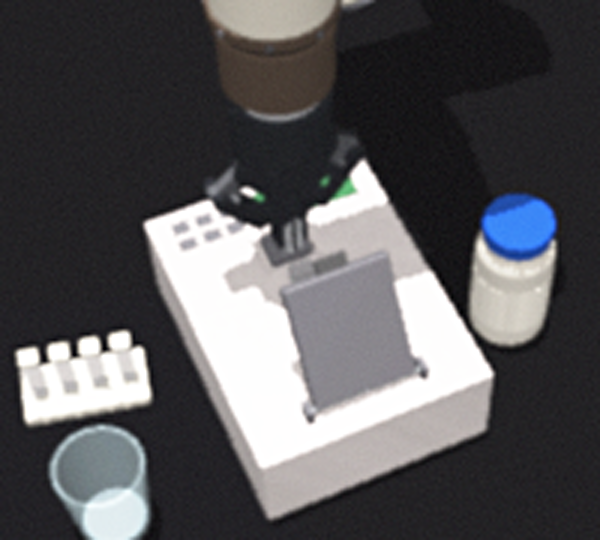

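The lid has sprung up and the bystanders haven't moved. I'll rise so the true tip is at about 162 mm, then push along the photometer's +x.

Emit:
send_rows([
  [[0,0,-1.3,0,0],[0,0,-1.3,0,0],[0,0,-1.3,0,0],[0,0,-1.3,0,0],[0,0,-1.3,0,0],[0,0,0,0,0],[0,0,0,0,0],[0,0,0,0,0]],
])

```text
clock: 6.62
position: [454.6, -50.0, 123.6]
ee_rot: [0.987, 0.159, 0.001, 0.004]
contact_force: [-0.4, -0.2, -0.7]
gripper_width: 0.4
```

Emit:
send_rows([
  [[1.4,0,0,0,0],[1.4,0,0,0,0],[1.4,0,0,0,0],[1.4,0,0,0,0],[1.4,0,0,0,0],[0,0,0,0,0],[0,0,0,0,0]],
])

```text
clock: 7.2
position: [520.7, -27.2, 114.9]
ee_rot: [0.987, 0.158, -0.007, 0.004]
contact_force: [-0.4, -0.5, 0.4]
gripper_width: -0.1
```

```bash
cat > l.py <<'E'
from h import *
s=arm.read_state();q=s["position"]-[504,-34.5,0]; c,n=np.cos(.307),np.sin(.307)
print("local",q[0]*c+q[1]*n,-q[0]*n+q[1]*c,q[2],s["contact_force"],s["clock"])
E
python3 l.py
```

```text
local 18.114633519127757 1.8743481619459672 114.86024322179438 [-0.43695716 -0.50962461  0.41739604] 7.2
```

Emit:
send_rows([
  [[0,0,-1.3,0,0],[0,0,0,0,0],[1.0,0,-0.1,0,0],[1.0,0,-0.1,0,0],[1.0,0,-0.1,0,0],[1.0,0,-0.1,0,0],[0,0,0,0,0]],
])

```text
clock: 7.78
position: [557.9, -14.6, 127.1]
ee_rot: [0.987, 0.158, -0.012, 0.004]
contact_force: [-0.5, 0.2, 1.1]
gripper_width: 0.1
```

```bash
python3 l.py; python3 -c "
from h import *
b,d=optics.get_image('scene')
cv2.imwrite('pics/c5.png',cv2.resize(b[70:250,130:330],None,fx=3,fy=3,interpolation=cv2.INTER_CUBIC))"
```

```text
local 57.367563959073095 2.6780473583026776 127.06057744470003 [-0.45066569  0.2182041   1.05251623] 7.7833
```

View pics/c5.png

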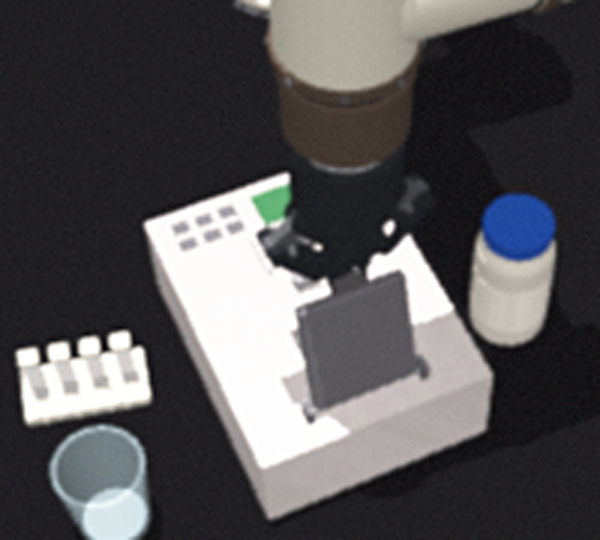

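The picture shows the finger against the lid's front side and the lid leaning farther back. I'll keep pushing.

Emit:
send_rows([
  [[0.9,0,-0.1,0,0],[0.9,0,-0.1,0,0],[0.9,0,-0.1,0,0],[0.9,0,-0.1,0,0],[0,0,0,0,0],[0,0,0,0,0]],
])

```text
clock: 8.33
position: [594.5, -2.6, 130.7]
ee_rot: [0.987, 0.158, -0.013, 0.004]
contact_force: [-0.3, -0.4, 0.2]
gripper_width: -0.0
```

```bash
python3 l.py; python3 -c "
from h import *
b,d=optics.get_image('scene')
cv2.imwrite('pics/c6.png',cv2.resize(b[70:250,130:330],None,fx=3,fy=3,interpolation=cv2.INTER_CUBIC))"
```

```text
local 95.87466037092547 3.0639165010969123 130.7285650893513 [-0.33267662 -0.37719762  0.23657281] 8.3333
```

View pics/c6.png

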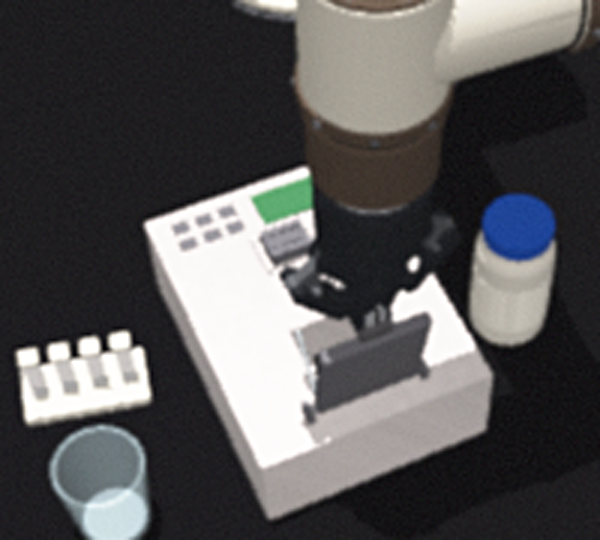

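The lid is past upright. I'll let it lean back, then retreat.

Emit:
send_rows([
  [[0.4,0,0,0,0],[0,0,0,0,0],[0,0,0,0,0],[0,0,0,0,0],[0,0,0,0,0],[0,0,0,0,0],[0,0,0,0,0],[0,0,0,0,0],[0,0,0,0,0],[0,0,0,0,0]],
])

```text
clock: 9.22
position: [597.3, -1.5, 130.3]
ee_rot: [0.987, 0.158, -0.013, 0.003]
contact_force: [0.3, -0.4, -0.0]
gripper_width: 0.1
```

Emit:
send_rows([
  [[-1.5,0,-0.5,0,0],[-1.5,0,-0.5,0,0],[-1.5,0,-0.5,0,0],[-1.5,0,-1.0,0,0],[-1.5,0,-1.0,0,0],[-2.0,0,-1.0,0,0],[-2.0,0,-1.0,0,0],[-2.0,0,-1.0,0,0],[0,0,0,0,0],[0,0,0,0,0]],
])

```text
clock: 10.05
position: [464.9, -44.5, 200.9]
ee_rot: [0.987, 0.158, -0.013, 0.004]
contact_force: [0.1, 1.3, -0.2]
gripper_width: 0.1
```

Emit:
send_rows([
  [[-2.0,0,-1.0,0,0],[-2.0,0,-1.0,0,0],[-2.0,0,-1.0,0,0],[0,0,0,0,0],[0,0,0,0,0],[0,0,0,0,0],[0,0,0,0,0],[0,0,0,0,0],[0,0,0,0,0],[0,0,0,0,0]],
])

```text
clock: 10.88
position: [410.9, -61.9, 230.0]
ee_rot: [0.987, 0.158, -0.016, 0.004]
contact_force: [-0.0, -0.2, 0.3]
gripper_width: 0.2
```

```bash
cat > f.py <<'E'
from h import *
b,d=optics.get_image('scene');P=cloud('scene',d); c,n=np.cos(.307),np.sin(.307)
x,y=P[...,0]-504,P[...,1]+34.5; a=x*c+y*n; w=-x*n+y*c
m=(d>0)&(a>85)&(a<160)&(abs(w)<35)&(P[...,2]>115)&(P[...,2]<205)
k=np.polyfit(P[...,2][m],a[m],1); print(m.sum(),"lean from line fit: lid angle",np.pi/2+np.arctan(k[0]),"top z",P[...,2][m].max())
r=np.percentile(a[m],[5,95]);print(r)
cv2.imwrite('pics/c7.png',cv2.resize(b[70:250,130:330],None,fx=3,fy=3,interpolation=cv2.INTER_CUBIC))
E
python3 f.py; python3 l.py
```

```text
397 lean from line fit: lid angle 1.804202323815256 top z 200.37508971391267
[118.16149219 138.26399627]
local -97.04416111908013 2.0664191553203963 229.93824297602364 [-0.68372378 -0.27316769 -0.06015061] 10.9333
```

View pics/c7.png

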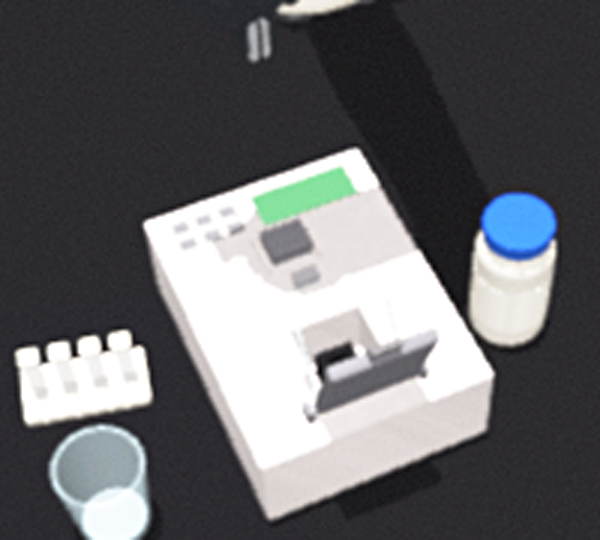

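The lid now leans back, the tab is clear and up, and the bystanders are where they were. I'll wait and check that the lid has settled.

Emit:
send_rows([
  [[0,0,0,0,0],[0,0,0,0,0],[0,0,0,0,0],[0,0,0,0,0],[0,0,0,0,0],[0,0,0,0,0],[0,0,0,0,0],[0,0,0,0,0],[0,0,0,0,0],[0,0,0,0,0]],
])

```text
clock: 11.77
position: [411.0, -61.8, 229.5]
ee_rot: [0.987, 0.158, -0.016, 0.004]
contact_force: [0.3, -0.1, 0.2]
gripper_width: 0.1
```

Emit:
send_rows([
  [[0,0,0,0,0],[0,0,0,0,0],[0,0,0,0,0],[0,0,0,0,0],[0,0,0,0,0],[0,0,0,0,0],[0,0,0,0,0],[0,0,0,0,0],[0,0,0,0,0],[0,0,0,0,0]],
])

```text
clock: 12.6
position: [411.0, -61.8, 229.6]
ee_rot: [0.987, 0.158, -0.016, 0.004]
contact_force: [0.5, -0.2, 0.3]
gripper_width: -0.1
```

```bash
cp pics/c7.png pics/c7a.png; python3 f.py; python3 -c "
import cv2,numpy as np
a=cv2.imread('pics/c7a.png').astype(int);b=cv2.imread('pics/c7.png').astype(int);print('lid diff',np.abs(a-b)[300:430,290:450].max(), np.abs(a-b)[300:430,290:450].mean())
from h import *
_,d=optics.get_image('scene');P=cloud('scene',d);print('tab z',np.median(P[149:152,223:228,2]))"
```

```text
404 lean from line fit: lid angle 1.8046821532250668 top z 202.77814899423052
[117.97868061 138.33768703]
lid diff 9 0.7694871794871795
tab z 102.94593248746334
```

```bash
python3 -c "
from bench import job; print(job.job_done())"
```

```text
the job is handed in; nothing more can be done
None
```

I pressed the release tab with the shut fingertips at about 5 N, and the lid sprang up. I then pushed the lid past upright, let it lean back, moved the arm clear and handed the job in at about 13 s on the clock.

**Last checks:**
- **Lid:** it looked the same in two pictures about 1.7 s apart, so it is at rest. A depth fit put its angle at about 1.80 rad. That is above the 1.75 needed but short of the nominal 1.9. The fit is rough, and I take the lid to be at its stop because it has stopped moving.
- **Tab:** its top is at about 103 mm, the same as before pressing within the depth noise, so it is up. I could not confirm the 1 mm tolerance this way.
- **Robot and bystanders:** the arm is clear and the force reading is near zero. The bottle, beaker and rack looked unmoved in the pictures.

**One disagreement:** the depth images showed the shut fingertips about 35 mm short of the reported tool centre point (TCP). I used the measured tip position and the force reading for the press and the push.

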